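# Lock up a row of engraving blocks in the proof press

### The job

Set every engraving block that lies on the bench into the channel of the proof press, carved face up, one behind the other with their 40 mm sides along the row, and fill the rest of the row with spacers from the lidded tin so that it holds four pieces in all. Lift the lid off the tin and lay it flat on the bench while you take what you need, leave spare spacers in the tin, and have the lid back on, fully seated, when you finish. When the row is full, press the red lock-up lever down until it stays down by itself with the jaw holding the row tight, and leave the other tools where they are.

Things in the scene. Friction and masses are not known exactly. Their poses are not given: they have to be found in the camera images.
- proof_bed: flat-bed proof press, fixed: green base 150 (x) x 500 mm (y), flat bed 30 mm above the bench; origin centre of underside, y along the row towards the red lever. Channel 58 mm wide between 4 mm high ribs, from the head stop (14 mm high, face at y = -80 mm) to the jaw. Side bearers 23 mm high over the bed, inner faces 59 mm off the centre line. Roller, 145 mm high, parked at y = -230 to -140 mm
- lockup_lever (a joint): red-paddled lever, rad: 0 up (0.62 above level), 0.62 home (level). Hinge axis along proof_bed x, at its y = 168 mm, 75 mm above the bench; the lever points to +y. Its spring resists with up to 10 N at the paddle; let go before 0.44 it springs up, beyond that it goes over centre and stays down. Going down it pushes the jaw 23 mm towards the head stop. Lifting the paddle with 8 to 11 N releases it
- lever_pad (a point): middle of the upper face of the red paddle (34 mm wide, 50 mm long, 12 mm thick): 122 mm along the lever from its hinge axis, 6 mm above the line through it; moves with the lever
- jaw (a joint): brass jaw that closes the row, 54 mm wide, 20 mm high, face at y = +100 mm of proof_bed while the lever is up (180 mm from the head stop; four pieces take 160). Value: how far the row pushes it back on its spring, m: 0 = free (no row, or a gap in it), about 0.002 with a full row locked, 0.006 at most
- spacer_tin: open steel tin, fixed, outside 118 (x) x 76 (y) x 60 mm high, walls and floor 3 mm; origin at the centre of its underside. At the start it wears its lid; the three spacers lie inside in one flat pile, in the middle, long sides along the tin's x
- tin_lid: loose blue lid, 110 g: plate 130 mm (x) x 88 mm (y) x 3 mm with a skirt 8 mm deep that fits loosely outside the tin's rim. Origin: centre of the plate's underside (60 mm above the bench when on the tin, 8 mm when the lid lies flat on the bench). A black lifting tab stands on the plate near its +x edge
- lid_tab (a point): middle of the top of the lid's black lifting tab, which is 10 mm thick (lid x), 40 mm wide (lid y) and stands 22 mm above the plate, centred 55 mm from the lid's centre towards +x
- block_sun: wood-engraving block, 50 mm (its x) x 40 mm (its y), 23 mm high, about 45 g, black inked face with a pale sun. Lies face up on the bench; origin at the centre of the underside, z towards the carved face
- block_hills: wood-engraving block, 50 mm (its x) x 40 mm (its y), 23 mm high, about 45 g, blue inked face with pale hills. Lies face up on the bench; origin at the centre of the underside, z towards the carved face
- block_leaf: wood-engraving block, 50 mm (its x) x 40 mm (its y), 23 mm high, about 45 g, dark red inked face with a pale leaf. Lies face up on the bench; origin at the centre of the underside, z towards the carved face
- spacer1: plain pale wooden spacer (furniture), 50 mm (its x) x 40 mm (its y), 18 mm high, 30 g; origin at the centre of the underside; at the start in the tin, bottom of the pile
- spacer2: plain pale wooden spacer (furniture), 50 mm (its x) x 40 mm (its y), 18 mm high, 30 g; origin at the centre of the underside; at the start in the tin, middle of the pile
- spacer3: plain pale wooden spacer (furniture), 50 mm (its x) x 40 mm (its y), 18 mm high, 30 g; origin at the centre of the underside; at the start in the tin, top of the pile
- water_bottle: red bottle, 68 mm across, 200 mm tall, standing on the bench; not to be disturbed; origin under its centre
- ink_can: dark ink can, 92 mm across, 55 mm high; not to be disturbed; origin under its centre
- brayer: hand ink roller lying on the bench, about 75 x 165 mm, 32 mm high; not to be disturbed; origin in the middle of its underside
- ink_knife: ink spatula lying on the bench, 250 mm long along its x, 65 mm wide, 20 mm high; not to be disturbed; origin under its middle
- muller: small black hand muller, 48 mm across, 57 mm high; not to be disturbed; origin under its centre
- rinse_bowl: glass bowl, 90 mm across, 40 mm high; not to be disturbed; origin under its centre
- tusche_brush: flat brush lying on the bench, 200 mm long along its x, 42 mm wide, 20 mm high; not to be disturbed; origin under its middle
Things that resemble listed ones, but are neither listed nor needed, are in the scene too. What is shaped like the block_sun but orange or yellow is not meant.

How it is judged (in metres and radians):
On the way, in this order (a step that is already met when the one before it is completed fails the run):
1. the lid is off the tin and lies flat on the bench (height (world z) of tin_lid below 0.016 m and angle between tin_lid's own z axis and vertical below 0.12 rad and linear speed of tin_lid below 0.02 m/s), for 0.2 s.
2. the lever is down and the jaw presses on a full row (value of joint lockup_lever above 0.58 rad and value of joint jaw above 0.001 m), for 0.3 s.
At the end, for the whole second after the job is handed in: Every block (face up) and as many spacers as fill the row lie flat in the channel; the lever is down by itself (over 0.58 rad) and the row pushes the jaw back over 1 mm (a gap leaves it free); spare spacers in the tin, its lid seated on the rim (level, within 3 mm), all at rest (all of step 2 and x of block_sun in the frame of proof_bed between -0.008 and 0.008 m and y of block_sun in the frame of proof_bed between -0.066 and 0.066 m and z of block_sun in the frame of proof_bed between 0.026 and 0.034 m and angle between each of block_sun, block_hills, block_leaf's own z axis and vertical below 0.1 rad and x of block_hills in the frame of proof_bed between -0.008 and 0.008 m and y of block_hills in the frame of proof_bed between -0.066 and 0.066 m and z of block_hills in the frame of proof_bed between 0.026 and 0.034 m and x of block_leaf in the frame of proof_bed between -0.008 and 0.008 m and y of block_leaf in the frame of proof_bed between -0.066 and 0.066 m and z of block_leaf in the frame of proof_bed between 0.026 and 0.034 m and ((x of spacer1 in the frame of proof_bed between -0.008 and 0.008 m and y of spacer1 in the frame of proof_bed between -0.066 and 0.066 m and z of spacer1 in the frame of proof_bed between 0.026 and 0.034 m and angle between spacer1's own z axis and vertical below 0.1 rad) or (x of spacer1 in the frame of spacer_tin between -0.058 and 0.058 m and y of spacer1 in the frame of spacer_tin between -0.037 and 0.037 m and height (world z) of spacer1 below 0.058 m)) and ((x of spacer2 in the frame of proof_bed between -0.008 and 0.008 m and y of spacer2 in the frame of proof_bed between -0.066 and 0.066 m and z of spacer2 in the frame of proof_bed between 0.026 and 0.034 m and angle between spacer2's own z axis and vertical below 0.1 rad) or (x of spacer2 in the frame of spacer_tin between -0.058 and 0.058 m and y of spacer2 in the frame of spacer_tin between -0.037 and 0.037 m and height (world z) of spacer2 below 0.058 m)) and ((x of spacer3 in the frame of proof_bed between -0.008 and 0.008 m and y of spacer3 in the frame of proof_bed between -0.066 and 0.066 m and z of spacer3 in the frame of proof_bed between 0.026 and 0.034 m and angle between spacer3's own z axis and vertical below 0.1 rad) or (x of spacer3 in the frame of spacer_tin between -0.058 and 0.058 m and y of spacer3 in the frame of spacer_tin between -0.037 and 0.037 m and height (world z) of spacer3 below 0.058 m)) and z of tin_lid in the frame of spacer_tin between 0.056 and 0.063 m and horizontal distance between tin_lid and spacer_tin below 0.007 m and angle between tin_lid's own z axis and vertical below 0.05 rad and linear speed of each of tin_lid, block_sun, block_hills, block_leaf, spacer1, spacer2, spacer3 below 0.02 m/s); the robot touches nothing.
It fails at once if another tool, can, bottle or bowl is shoved or knocked more than 5 cm away (distance of any of water_bottle, ink_can, brayer, ink_knife, muller, rinse_bowl, tusche_brush from where it was at the start of the episode above 0.05 m).
Of block_sun, block_hills, block_leaf only 1 to 3 are there at a start; the rules pass over those that are not, and their reading is None.
At some moment in a run one of block_sun, block_hills, block_leaf may be knocked a few centimetres aside while the robot is not near it.
It also fails if it takes over 210 s, if anything falls off the work surface, if the arm or the gripper's body presses on something with over 40 N, if the wrist force passes 120 N, or if a joint passes its speed limit or range.

### The arm

A 6-joint arm with a two-finger parallel gripper is mounted at the origin on the work surface. World frame = base frame: x ahead of the robot, y to its left, z up, the work surface at z = 0. Lengths are in mm, angles in rad, forces in N, time in s.
With the tool pointing down it reaches from about 375 to 900 mm from the base axis. Payload 3.1 kg.
Tool frame: the origin (TCP) lies midway between the tips of the shut fingers; the grasp point (between the pads) lies 19 mm behind it; z points along the fingers, y is the line along which they close (so a half turn about z gives the same grasp; the last joint's range is limited). The gripper opens to 85 mm and grips with 20 to 120 N. Pads are 22 mm wide; open, the fingers measure 114 mm over their backs; the gripper's body (76 mm by 85 mm) begins 54 mm behind the grasp point. The pads swing forward as they close: fully open they stand 13 mm farther back than shut.
Start: joints at [-1.355, 0.527, 1.433, -0, 1.181, -0.178], TCP at [239.833, -577.128, 231.31] pointing down, gripper open.
Joint ranges: [-3.08, 3.08], [-0.75, 2.2], [0.22, 2.44], [-1.43, 4.57], [0, 2.65], [-2.85, 2.85]. Speed limits (rad/s): [2.79, 2.79, 3.14, 3.14, 3.14, 3.14].

### API

Orientations are given as a 3x3 rotation matrix whose columns are the frame's x, y, z axes.
In Python, from rig import env, get_image, job gives the robot as it stands.
- The arm moves only by the shell command python3 -m jog 'ROWS'. ROWS is JSON, one flat list of numbers, 7 for each row, row after row: the shift along the tool's x, y, z in mm, then the turn, a rotation vector about the tool's x, y, z in degrees, then the closure, from -1 (fully open) to 1 (shut). In form: [x, y, z, ax, ay, az, hand, x, y, z, ax, ay, az, hand, ...]. A call has 1 to 20 rows; each row is the pose to reach, as a shift and turn from the pose commanded when the call began, along the tool's axes at that moment; what a row does not reach only later rows make up. A row lasts 1/10 s, in which the tool goes at most 50 mm and 8.59 degrees, less where a joint would pass 70% of its speed; a pose out of reach is approached as far as the arm can. A call with a gripper value outside its range is refused whole. The fingers move at their own pace and stop on an object; the grip force is fixed at half the most. Time passes only in rows, so rows that repeat a pose let the fingers close. It gives the time, the measured TCP pose, the force, the opening and the grip force at its end, in the units of the state.
- env.get_state(): the state, without advancing time (a new reading comes with each control period).
- get_image(name): name is "side" or "top" or "wrist"; returns a dict with "frame" (480x640x3 uint8, blue, green, red), "fovy" (degrees; the focal length in pixels is half the picture's height over the tangent of half this angle, whatever the lens; pixels are square), "cx", "cy" (the principal point, pixels), "distortion" ([k1, k2, p1, p2, k3] as OpenCV has them; the pictures are not rectified), "world_to_cam" (4x4, takes a point from world to camera coordinates). Camera axes: x right, y down, z forward; pixel columns grow to the right and rows downward; lengths in mm; the calibration is good to about 2 mm. A picture is of the moment at which its call begins. There is no depth.
- job.hand_in(): hands the job in; it is judged then, once.
The state is a dict: "t": time; "qpos": joint angles; "joint_vel": joint speeds; "effort": joint torques, N m; "tool_pos": TCP position; "orientation": TCP orientation; "contact_force": force on the tool from outside, world axes, zero at the start; "torque": the same for the moment, N m; "grip_width": finger opening in mm; "grip_force": force on a finger pad.
Only numpy, scipy, OpenCV 4.12 (cv2) and the standard library are available. Lean on these libraries where they do the work, as an engineer would, in place of code of your own. Each camera call takes 0.05 s, during which the arm holds its last target. There are 200 camera calls.

## Working session

There is one attempt and no reset: what is moved stays moved. The work goes in short steps, Python scripts to look and compute and a shell command to move; the robot and the scene stay as the last step left them, time stands still between calls to the robot, and variables do not carry over. Pictures are saved under pics/ and viewed, at most 16 in all, crops included, and the job is handed in when it is done.

```bash
ls; mkdir -p pics; cat > h.py <<'E'
import numpy as np, cv2
from rig import env, get_image, job
def K(im):
    h,w=im["frame"].shape[:2]; f=h/2/np.tan(np.radians(im["fovy"])/2)
    return np.array([[f,0,im["cx"]],[0,f,im["cy"]],[0,0,1.]])
def shot(name,out):
    im=get_image(name); cv2.imwrite(f"pics/{out}.png",im["frame"])
    np.savez(f"pics/{out}.npz",**{k:np.array(v) for k,v in im.items()}); return im
def load(out): 
    d=np.load(f"pics/{out}.npz"); return {k:d[k] for k in d}
def px2w(im,pts,z):
    p=cv2.undistortPoints(np.array(pts,float).reshape(-1,1,2),K(im),np.array(im["distortion"],float)).reshape(-1,2)
    T=np.array(im["world_to_cam"]);R=T[:3,:3];c=-R.T@T[:3,3]
    d=np.c_[p,np.ones(len(p))]@R
    return c+d*((z-c[2])/d[:,2])[:,None]
def w2px(im,P):
    T=np.array(im["world_to_cam"])
    return cv2.projectPoints(np.array(P,float).reshape(-1,1,3),cv2.Rodrigues(T[:3,:3])[0],T[:3,3],K(im),np.array(im["distortion"],float))[0].reshape(-1,2)
E
python3 - <<'E'
from h import *
for n in("top","side"):
    im=shot(n,n+"0"); print(n,im["fovy"],im["distortion"],np.round(im["world_to_cam"],2).tolist())
s=env.get_state(); print({k:np.round(v,3).tolist() for k,v in s.items()})
E
```

```text
pics
top 54.606334474635865 [0.0001599 0.        0.        0.        0.       ] [[0.02, -1.0, -0.0, 40.24], [-1.0, -0.02, -0.07, 554.28], [0.07, 0.0, -1.0, 1293.93], [0.0, 0.0, 0.0, 1.0]]
side 51.45112598235881 [-0.11492503  0.          0.          0.          0.        ] [[-0.95, -0.31, -0.01, 539.48], [-0.23, 0.72, -0.66, 160.15], [0.21, -0.62, -0.75, 1509.48], [0.0, 0.0, 0.0, 1.0]]
{'t': 0.1, 'qpos': [-1.355, 0.528, 1.434, -0.0, 1.181, -0.179], 'joint_vel': [0.001, -0.001, -0.004, 0.002, -0.001, 0.0], 'effort': [-0.0, -44.33, -17.859, -0.0, 0.004, -0.0], 'tool_pos': [239.714, -576.492, 230.421], 'orientation': [[0.923, 0.384, -0.0], [0.384, -0.923, 0.002], [0.0, -0.002, -1.0]], 'contact_force': [-0.08, 0.087, -0.698], 'torque': [0.027, 0.02, -0.011], 'grip_force': 0.0, 'grip_width': 85.332}
```

View pics/top0.png

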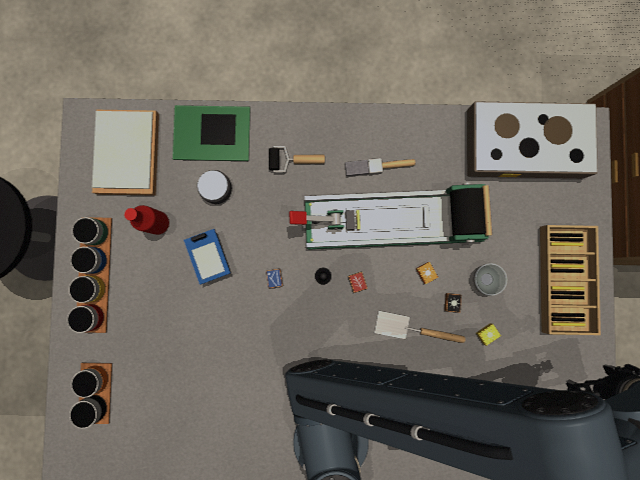

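View pics/side0.png

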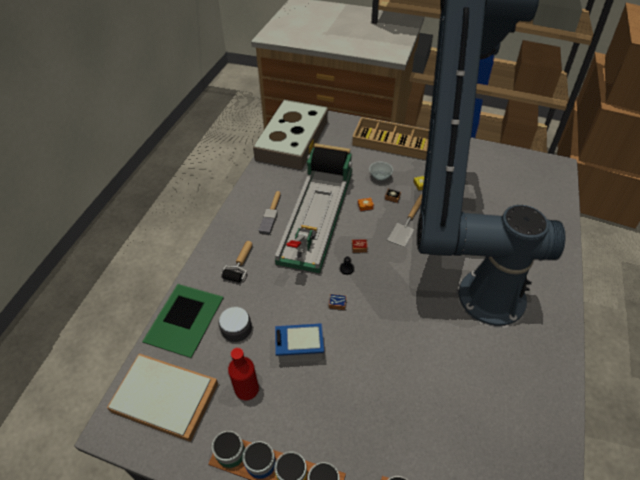

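The top view shows the lid at (208,257) with its tab at (197,239), and the blocks hills (275,278), leaf (358,283) and sun (453,302). The orange (428,272) and yellow (488,335) ones are decoys. The press runs from the lever at (297,217) to the roller at (470,212). The side view agrees. I'll zoom in next.

```bash
python3 - <<'E'
from h import *
im=load("top0")
c=im["frame"][170:350,170:500]; cv2.imwrite("pics/c1.png",cv2.resize(c,None,fx=2.4,fy=2.4,interpolation=cv2.INTER_CUBIC))
def rect(name,roi,mask,z):
    x0,y0,x1,y1=roi; m=np.zeros(mask.shape,np.uint8); m[y0:y1,x0:x1]=mask[y0:y1,x0:x1]
    n,l,st,ce=cv2.connectedComponentsWithStats(m); k=1+np.argmax(st[1:,4])
    pts=np.argwhere(l==k)[:,::-1]
    W=px2w(im,pts,z)[:,:2].astype(np.float32); r=cv2.minAreaRect(W); print(name,st[k,4],np.round(r[0],1),np.round(r[1],1),round(r[2],1)); return r
hsv=cv2.cvtColor(im["frame"],cv2.COLOR_BGR2HSV); H,S,V=cv2.split(hsv)
sat=((S>90)|(V<55)).astype(np.uint8)
for n,roi in dict(hills=(262,262,290,294),leaf=(344,268,374,296),sun=(440,288,466,316)).items(): 
    m=cv2.morphologyEx(sat,cv2.MORPH_CLOSE,np.ones((5,5)))
    rect(n,roi,m,23)
blue=((H>95)&(H<125)&(S>120)).astype(np.uint8)
rect("lid",(180,220,235,295),cv2.morphologyEx(blue,cv2.MORPH_CLOSE,np.ones((9,9))),63)
red=((S>170)&(V>80)&((H<8)|(H>172))).astype(np.uint8); rect("paddle",(285,205,310,230),red,150)
E
```

```text
hills 242 [446.2 164.8] [50.6 37.1] 9.6
leaf 274 [439.1 -66. ] [51.  42.6] 19.2
sun 253 [ 387.5 -332.1] [44.2 50. ] 85.4
lid 752 [502.5 347.1] [128.9  88.7] 21.8
paddle 204 [603.9  97.5] [30.8 40.9] 1.1
```

View pics/c1.png

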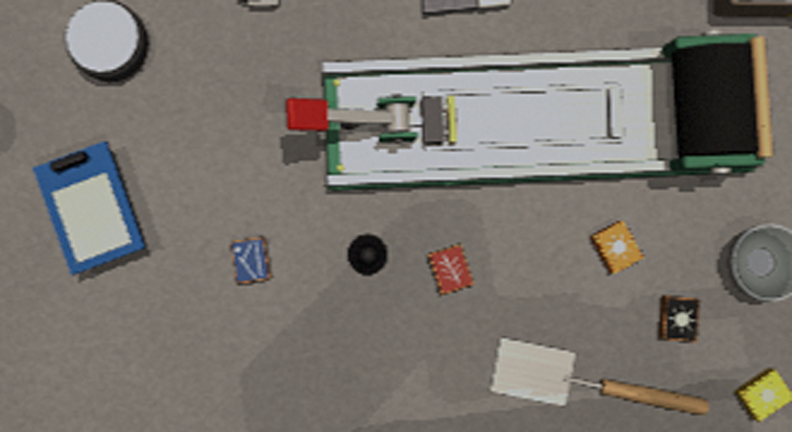

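The crop confirms the layout: the press row runs along world y, with the jaw at crop (455,120) and the head stop at (612,112). I'll refine with the wrist camera.

```bash
cat >> h.py <<'E'
def go(x,y,z,yaw):
    from scipy.spatial.transform import Rotation as Rn
    s=env.get_state(); R=np.array(s["orientation"]); a=np.radians(yaw); c,q=np.cos(a),np.sin(a)
    G=np.array([[c,q,0],[q,-c,0],[0,0,-1.]])
    print("shift",np.round(R.T@(np.array([x,y,z])-s["tool_pos"]),1),"turn",np.round(np.degrees(Rn.from_matrix(R.T@G).as_rotvec()),2))
def st():
    s=env.get_state(); print(round(s["t"],2),np.round(s["tool_pos"],1),"yaw",round(np.degrees(np.arctan2(s["orientation"][1][0],s["orientation"][0][0])),2),"F",np.round(s["contact_force"],1),"w",round(s["grip_width"],1),round(s["grip_force"],1))
E
python3 -c "
from h import *
go(520,-30,400,90)"
```

```text
shift [ 468.6 -397.4 -168.6] turn [ -0.09  -0.08 -67.43]
```

```bash
python3 -m jog '[469,-397,-169,0,0,-67.4,-1,469,-397,-169,0,0,-67.4,-1,469,-397,-169,0,0,-67.4,-1,469,-397,-169,0,0,-67.4,-1,469,-397,-169,0,0,-67.4,-1,469,-397,-169,0,0,-67.4,-1,469,-397,-169,0,0,-67.4,-1,469,-397,-169,0,0,-67.4,-1,469,-397,-169,0,0,-67.4,-1,469,-397,-169,0,0,-67.4,-1,469,-397,-169,0,0,-67.4,-1,469,-397,-169,0,0,-67.4,-1,469,-397,-169,0,0,-67.4,-1,469,-397,-169,0,0,-67.4,-1,469,-397,-169,0,0,-67.4,-1,469,-397,-169,0,0,-67.4,-1,469,-397,-169,0,0,-67.4,-1,469,-397,-169,0,0,-67.4,-1,469,-397,-169,0,0,-67.4,-1,469,-397,-169,0,0,-67.4,-1]'
python3 -c "
from h import *
shot('wrist','w1'); im=load('w1'); print(im['fovy'],np.round(im['world_to_cam'],2).tolist(),im['distortion']); st()"
```

```text
t: 2.1
tool_pos: [520.5, -31.1, 400.3]
orientation: [[0.002, 1.0, -0.0], [1.0, -0.002, 0.0], [0.0, -0.0, -1.0]]
contact_force: [0.3, -0.3, 1.1]
grip_width: 85.2
grip_force: 0.0
59.66743284026873 [[1.0, -0.0, -0.0, -520.83], [-0.0, -0.95, 0.3, -118.38], [-0.0, -0.3, -0.95, 531.77], [0.0, 0.0, 0.0, 1.0]] [-0.01596923  0.          0.          0.          0.        ]
2.15 [520.5 -31.  400.3] yaw 89.92 F [0.9 0.3 0.2] w 85.3 0.0
```

View pics/w1.png

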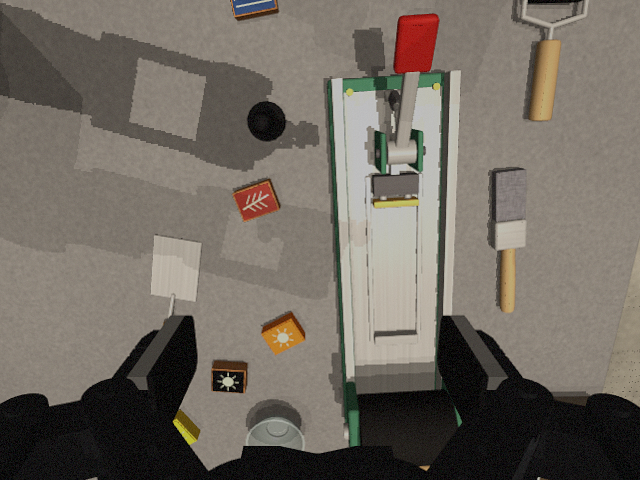

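The wrist view shows the lever at (413,45), the jaw face at (397,205), the head stop near (396,336), and the leaf (256,200) and sun (228,378) blocks. I'll enlarge the channel.

```bash
python3 - <<'E'
from h import *
im=load("w1")
c=im["frame"][60:400,310:480]; c=cv2.resize(c,None,fx=2.35,fy=2.35,interpolation=cv2.INTER_CUBIC); cv2.imwrite("pics/c2.png",cv2.rotate(c,cv2.ROTATE_90_CLOCKWISE))
E
```

```text
(no output)
```

View pics/c2.png

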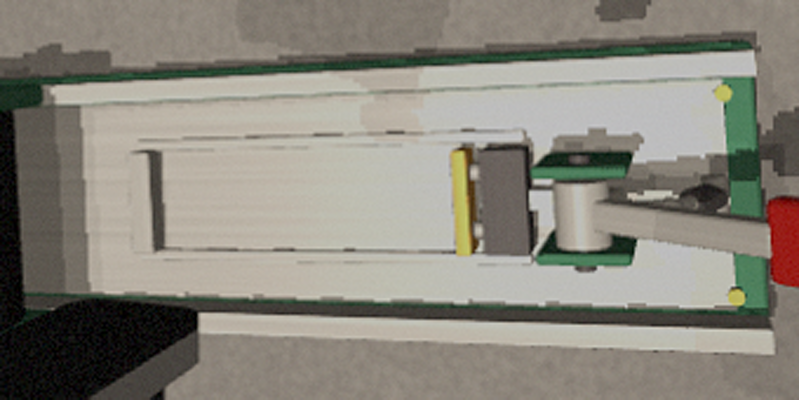

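```bash
python3 - <<'E'
from h import *
im=load("w1")
def W(u,v,z): return px2w(im,[(310+v/2.35,60+(799-u)/2.35)],z)[0][:2].round(1)
for n,a in {"bearer- in z53":[(110,104,53),(700,79,53)],"bearer+ bottom z30":[(250,298,30),(650,309,30)],"bearer+ top in z53":[(250,314,53),(740,328,53)],
 "rib-in z34":[(170,150,34),(440,143,34)],"rib+in z30":[(170,249,30),(440,254,30)],
 "stop bottom":[(162,160,30),(162,245,30)],"stop top":[(149,155,44),(154,245,44)],"jaw top?":[(455,150,50),(458,250,50)],"jawleft@30":[(455,150,30),(458,250,30)],"end":[(755,75,53),(773,350,53)]}.items(): print(n,[W(*p).tolist() for p in a])
# blocks
hsv=cv2.cvtColor(im["frame"],cv2.COLOR_BGR2HSV); H,S,V=cv2.split(hsv)
m=(((S>130)|(V<45))).astype(np.uint8); m=cv2.morphologyEx(m,cv2.MORPH_CLOSE,np.ones((7,7)))
for n,(x0,y0,x1,y1) in dict(leaf=(225,172,285,228),sun=(205,355,255,398)).items():
    q=np.zeros_like(m); q[y0:y1,x0:x1]=m[y0:y1,x0:x1]; N,l,s,_=cv2.connectedComponentsWithStats(q); k=1+np.argmax(s[1:,4])
    for z in (23,):
        r=cv2.minAreaRect(px2w(im,np.argwhere(l==k)[:,::-1],z)[:,:2].astype(np.float32)); print(n,z,np.round(r[0],1),np.round(r[1],1),round(r[2],1))
red=((S>170)&(V>60)&((H<8)|(H>172))).astype(np.uint8); p=np.argwhere(red[0:90,380:450])[:,::-1]+[380,0]; print(px2w(im,[p.mean(0)],150).round(1))
E
```

```text
bearer- in z53 [[570.5, -269.3], [550.6, 51.7]]
bearer+ bottom z30 [[681.3, -192.6], [668.3, 27.9]]
bearer+ top in z53 [[682.9, -181.9], [667.2, 69.6]]
rib-in z34 [[598.2, -241.5], [588.1, -79.8]]
rib+in z30 [[657.0, -243.9], [648.2, -80.9]]
stop bottom [[604.9, -249.1], [655.0, -249.2]]
stop top [[600.1, -249.4], [651.7, -246.3]]
jaw top? [[589.3, -67.9], [640.5, -66.4]]
jawleft@30 [[592.0, -72.6], [645.3, -71.0]]
end [[548.4, 76.2], [676.1, 84.1]]
leaf 23 [443.8 -65.9] [51.9 41.3] 19.3
sun 23 [ 392.  -328.2] [52.3 49.9] 85.8
[[605.6  99.6 150. ]]
```

```bash
python3 - <<'E'
from h import *
im=load("top0");hsv=cv2.cvtColor(im["frame"],cv2.COLOR_BGR2HSV); H,S,V=cv2.split(hsv)
m=((S>150)&((H<8)|(H>172)))[195:245,115:180]; p=np.argwhere(m)[:,::-1]+[115,195]
print(p.min(0),p.max(0)); print(px2w(im,[(154,222),(168,230)],0).round(0), px2w(im,[(133,213)],200).round(0))
s=load("side0"); print(px2w(s,[(245,392)],0).round(0),px2w(s,[(238,356)],200).round())
print(w2px(s,[(545,445,0),(545,445,200)]).round(),w2px(im,[(545,445,0),(545,445,200)]).round())
go(553,367,200,111.8)
E
```

```text
[125 206] [168 233]
[[599. 517.   0.]
 [577. 476.   0.]] [[600. 499. 200.]]
[[603. 515.   0.]] [[595. 513. 200.]]
[[275. 375.]
 [268. 338.]] [[178. 241.]
 [154. 236.]]
shift [398.   31.9 200.3] turn [-1.000e-02 -0.000e+00 -2.188e+01]
```

```bash
python3 -m jog '[398,32,200,0,0,-21.9,0,398,32,200,0,0,-21.9,0,398,32,200,0,0,-21.9,0,398,32,200,0,0,-21.9,0,398,32,200,0,0,-21.9,0,398,32,200,0,0,-21.9,0,398,32,200,0,0,-21.9,0,398,32,200,0,0,-21.9,0,398,32,200,0,0,-21.9,0,398,32,200,0,0,-21.9,0,398,32,200,0,0,-21.9,0,398,32,200,0,0,-21.9,0,398,32,200,0,0,-21.9,0]'
python3 -c "
from h import *
shot('wrist','w2'); st()"
```

```text
t: 3.45
tool_pos: [553.7, 366.1, 201.6]
orientation: [[-0.371, 0.929, 0.002], [0.929, 0.371, 0.0], [-0.0, 0.002, -1.0]]
contact_force: [0.6, -0.4, 0.9]
grip_width: 42.7
grip_force: 0.0
3.5 [553.7 366.2 201.7] yaw 111.75 F [-0.3 -0.7  0.5] w 42.8 0.0
```

View pics/w2.png

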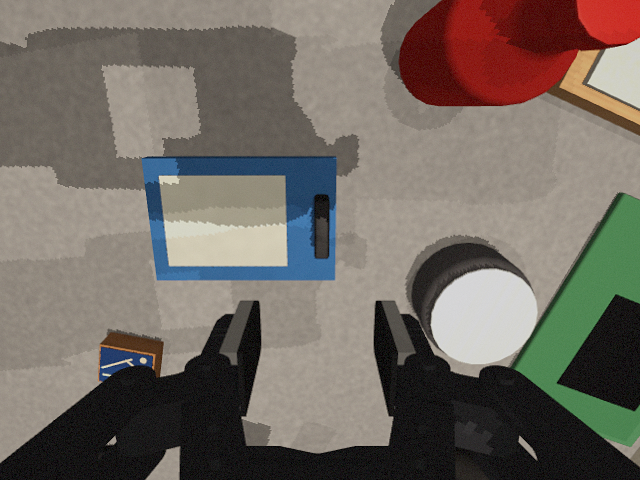

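The lid's right edge is at u=336 (v 157–280). The tab runs from (322,195) to (322,258), and the bottle and can are well clear.

```bash
python3 - <<'E'
from h import *
im=load("w2"); print(np.round(im["world_to_cam"],3)[:3,3], (-np.array(im["world_to_cam"])[:3,:3].T@np.array(im["world_to_cam"])[:3,3]).round(0))
c=px2w(im,[(336,157),(335,280),(157,280),(142,157)],63)[:,:2]; print(c.round(1).tolist(), c.mean(0).round(1),[np.linalg.norm(c[i]-c[i-1]).round(1) for i in range(4)])
e=c[0]-c[3];print(np.degrees(np.arctan2(e[1],e[0])));e=c[1]-c[2];print(np.degrees(np.arctan2(e[1],e[0])))
print(px2w(im,[(322,195),(322,258)],85).round(1),px2w(im,[(322,195)],63).round(1))
E
```

```text
[-650.919   99.122  391.103] [525. 439. 344.]
[[549.2, 413.8], [582.4, 331.9], [462.0, 283.9], [429.4, 366.2]] [505.8 349. ] [np.float64(128.9), np.float64(88.3), np.float64(129.6), np.float64(88.5)]
21.671209972457767
21.740295128138108
[[548.2 390.7  85. ]
 [564.  351.6  85. ]] [[550.2 386.6  63. ]]
```

```bash
python3 -c "
from h import *
go(556.7,369.8,67.5,111.7)"
```

```text
shift [  2.3   3.9 134.2] turn [0.1  0.01 0.05]
```

```bash
python3 -m jog '[2.3,3.9,50,0,0,0,0,2.3,3.9,90,0,0,0,0,2.3,3.9,115,0,0,0,0,2.3,3.9,128,0,0,0,0,2.3,3.9,134,0.1,0,0,0,2.3,3.9,134,0.1,0,0,0,2.3,3.9,134,0.1,0,0,0.5,2.3,3.9,134,0.1,0,0,1,2.3,3.9,134,0.1,0,0,1,2.3,3.9,134,0.1,0,0,1,2.3,3.9,134,0.1,0,0,1,2.3,3.9,134,0.1,0,0,1,2.3,3.9,134,0.1,0,0,1]'
python3 -c "
from h import *
st()"
```

```text
t: 4.8
tool_pos: [556.6, 371.5, 68.2]
orientation: [[-0.373, 0.928, 0.001], [0.928, 0.373, 0.0], [0.0, 0.001, -1.0]]
contact_force: [-1.2, -1.2, 5.4]
grip_width: 8.2
grip_force: 61.3
4.8 [556.6 371.5  68.2] yaw 111.87 F [-1.2 -1.2  5.4] w 8.2 61.3
```

```bash
python3 -m jog '[0,0,-5,0,0,0,1,0,0,-15,0,0,0,1,0,0,-30,0,0,0,1,0,0,-45,0,0,0,1,0,-15,-50,0,0,0,1,0,-40,-50,0,0,0,1,0,-65,-50,0,0,0,1,0,-90,-50,0,0,0,1,0,-115,-50,0,0,0,1,0,-140,-50,0,0,0,1,0,-165,-50,0,0,0,1,0,-180,-50,0,0,0,1,0,-185,-40,0,0,0,1,0,-185,-20,0,0,0,1,0,-185,0,0,0,0,1,0,-185,20,0,0,0,1,0,-185,35,0,0,0,1,0,-185,44,0,0,0,1,0,-185,48,0,0,0,1,0,-185,48,0,0,0,1]'
python3 -c "
from h import *
st()"
```

```text
t: 6.8
tool_pos: [384.3, 302.3, 18.9]
orientation: [[-0.372, 0.928, -0.001], [0.928, 0.372, -0.0], [0.0, -0.001, -1.0]]
contact_force: [-0.5, 0.2, -1.4]
grip_width: 8.6
grip_force: 60.3
6.8 [384.3 302.3  18.9] yaw 111.87 F [-0.5  0.2 -1.4] w 8.6 60.3
```

```bash
python3 -m jog '[0,0,2.7,0,0,0,1,0,0,2.7,0,0,0,1,0,0,2.7,0,0,0,0.6,0,0,2.7,0,0,0,0.3,0,0,2.7,0,0,0,0.1,0,0,2.7,0,0,0,0,0,0,-15,0,0,0,0,0,0,-50,0,0,0,0,0,0,-100,0,0,0,-0.5,0,25,-150,0,0,0,-0.5,0,65,-160,0,0,0,-0.5,0,105,-160,0,0,0,-0.5,0,130,-160,0,0,0,-0.5,0,130,-160,0,0,0,-0.5]'
python3 -c "
from h import *
shot('wrist','w3'); st(); shot('top','t3')"
```

```text
t: 8.2
tool_pos: [508.5, 351.6, 178.8]
orientation: [[-0.372, 0.928, 0.003], [0.928, 0.372, 0.001], [0.0, 0.003, -1.0]]
contact_force: [0.1, -0.2, 0.1]
grip_width: 64.4
grip_force: 0.0
8.25 [505.5 350.6 178.1] yaw 111.84 F [-1.  -0.1  0.3] w 64.1 0.0
```

View pics/w3.png

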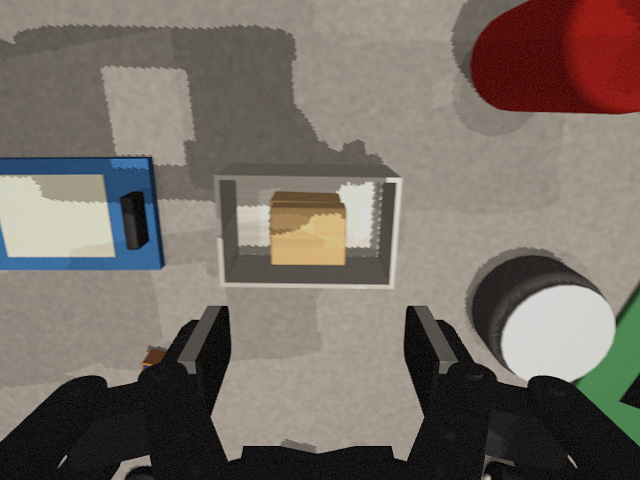

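The lid lies flat at left. The tin rim corners are (215,176), (402,178), (395,288) and (221,288), and the top spacer face spans (271..346, 205..265).

```bash
python3 - <<'E'
from h import *
im=load("w3")
def f(p,z):
    c=px2w(im,p,z)[:,:2]; e=c[1]-c[0]; print(c.mean(0).round(1),[np.linalg.norm(c[i]-c[i-1]).round(1) for i in range(4)],np.degrees(np.arctan2(e[1],e[0])).round(1)); return c.mean(0)
f([(215,175),(402,178),(395,289),(221,288)],60); c=f([(271,205),(346,205),(346,265),(271,265)],57)
f([(-20,158),(152,157),(163,269),(-5,270)],11)
go(c[0],c[1],48,111.7)
E
```

```text
[504.9 348.1] [np.float64(76.9), np.float64(117.0), np.float64(75.8), np.float64(118.4)] 20.9
[505.5 346.7] [np.float64(41.5), np.float64(48.4), np.float64(41.5), np.float64(50.7)] 21.8
[335.9 281. ] [np.float64(89.3), np.float64(127.9), np.float64(88.1), np.float64(135.6)] 21.9
shift [ -3.8   1.  129.7] turn [-0.25  0.    0.15]
```

```bash
python3 -m jog '[-3.8,1,50,0,0,0,-0.5,-3.8,1,85,0,0,0,-0.5,-3.8,1,110,-0.2,0,0,-0.5,-3.8,1,124,-0.2,0,0,-0.5,-3.8,1,133,-0.2,0,0,-0.5,-3.8,1,137.5,-0.2,0,0,-0.5,-3.8,1,137.5,-0.2,0,0,-0.5,-3.8,1,137.5,-0.2,0,0,-0.2,-3.8,1,137.5,-0.2,0,0,0.2,-3.8,1,137.5,-0.2,0,0,0.5,-3.8,1,137.5,-0.2,0,0,0.5,-3.8,1,137.5,-0.2,0,0,0.5]'
python3 -c "
from h import *
st()"
```

```text
t: 9.5
tool_pos: [508.0, 347.9, 42.5]
orientation: [[-0.372, 0.928, 0.004], [0.928, 0.372, 0.002], [0.0, 0.005, -1.0]]
contact_force: [-1.6, 0.7, 6.8]
grip_width: 48.6
grip_force: 62.5
9.5 [508.  347.9  42.5] yaw 111.86 F [-1.6  0.7  6.8] w 48.6 62.5
```

```bash
cat >> h.py <<'E'
O=np.array([622.8,-168.0]); PH=np.radians(3.5)
def slot(yp,z,xp=0):
    p=O+yp*np.array([-np.sin(PH),np.cos(PH)])+xp*np.array([np.cos(PH),np.sin(PH)]); go(p[0],p[1],z,93.5)
E
python3 -c "
from h import *
slot(-58,220)"
```

```text
shift [-576.6 -103.  -178.1] turn [ 0.27 -0.05 18.36]
```

```bash
python3 -m jog '[0,0,-5,0,0,0,0.5,0,0,-15,0,0,0,0.5,0,0,-35,0,0,0,0.5,0,0,-60,0,0,0,0.5,0,0,-90,0,0,0,0.5,0,0,-120,0,0,0,0.5,0,0,-150,0,0,0,0.5,0,0,-170,0,0,0,0.5,0,0,-178,0,0,0,0.5,0,0,-178,0,0,0,0.5]'; python3 -c "
from h import *
st();slot(-58,220)"
```

```text
t: 10.5
tool_pos: [507.0, 347.5, 220.3]
orientation: [[-0.372, 0.928, 0.004], [0.928, 0.372, 0.002], [0.0, 0.004, -1.0]]
contact_force: [0.4, 0.7, -0.0]
grip_width: 48.5
grip_force: 61.9
10.5 [507.  347.5 220.3] yaw 111.86 F [ 0.4  0.7 -0. ] w 48.5 61.9
shift [-5.765e+02 -1.028e+02 -2.000e-01] turn [ 0.25 -0.05 18.36]
```

```bash
python3 -m jog '[-15,-3,0,0,0,1,0.5,-50,-9,0,0,0,3,0.5,-90,-16,0,0,0,5,0.5,-130,-23,0,0,0,7,0.5,-170,-30,0,0,0,9,0.5,-210,-37,0,0,0,11,0.5,-250,-44,0,0,0,13,0.5,-290,-51,0,0,0,15,0.5,-330,-59,0,0,0,16,0.5,-370,-66,0,0,0,17,0.5,-410,-73,0,0,0,18,0.5,-450,-80,0,0,0,18.4,0.5,-490,-87,0,0,0,18.4,0.5,-525,-94,0,0,0,18.4,0.5,-550,-98,0,0,0,18.4,0.5,-567,-101,0,0,0,18.4,0.5,-575,-103,0,0.2,0,18.4,0.5,-576.5,-103,0,0.2,0,18.4,0.5,-576.5,-103,0,0.2,0,18.4,0.5,-576.5,-103,0,0.2,0,18.4,0.5]'; python3 -c "
from h import *
st();slot(-58,34);shot('wrist','w4')"
```

```text
t: 12.5
tool_pos: [625.4, -224.6, 218.7]
orientation: [[-0.062, 0.998, -0.002], [0.998, 0.062, 0.001], [0.001, -0.002, -1.0]]
contact_force: [0.1, 0.4, -0.1]
grip_width: 48.7
grip_force: 61.9
12.5 [ 625.4 -224.6  218.7] yaw 93.55 F [ 0.1  0.4 -0.1] w 48.7 61.9
shift [ -1.5   1.3 184.7] turn [-0.14 -0.05  0.05]
```

View pics/w4.png

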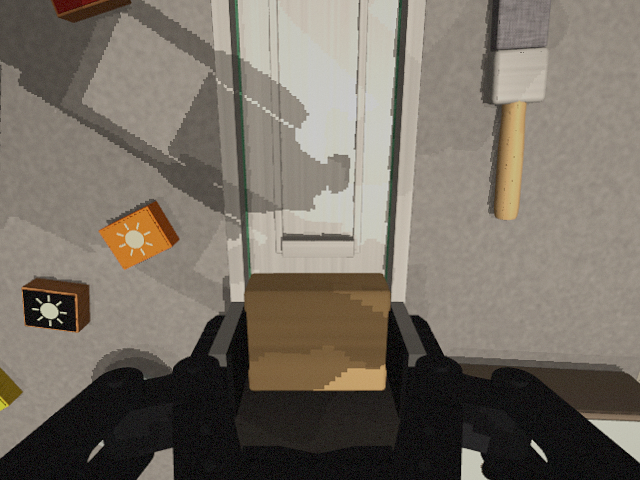

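Held spacer at (247–388, 275–388), head stop at v≈240–257, and the channel is centred at u≈319, matching the held piece.

```bash
python3 - <<'E'
from h import *
im=load("w4")
w=px2w(im,[(282,230),(282,30)],34);v=px2w(im,[(355,230),(355,30)],30);a=px2w(im,[(318,238)],30);b=px2w(im,[(318,241),(318,257)],44)
R=np.array([[np.cos(PH),np.sin(PH)],[-np.sin(PH),np.cos(PH)]])
for n,p in (("ribL",w),("ribR",v),("stop30",a),("stop44",b)): print(n,((p[:,:2]-O)@R.T).round(1).tolist())
E
```

```text
ribL [[-29.3, -74.4], [-25.7, 73.6]]
ribR [[30.5, -75.5], [26.4, 74.3]]
stop30 [[0.0, -82.4]]
stop44 [[0.0, -80.6], [0.0, -94.1]]
```

```bash
python3 -m jog '[-1.5,1.3,20,0,0,0,0.5,-1.5,1.3,60,0,0,0,0.5,-1.5,1.3,105,0,0,0,0.5,-1.5,1.3,140,0,0,0,0.5,-1.5,1.3,162,-0.1,0,0,0.5,-1.5,1.3,174,-0.1,0,0,0.5,-1.5,1.3,180,-0.1,0,0,0.5,-1.5,1.3,183,-0.1,0,0,0.5,-1.5,1.3,183,-0.1,0,0,0.5]'; python3 -c "
from h import *
st();slot(-58,34)"
```

```text
t: 13.45
tool_pos: [627.2, -227.2, 36.5]
orientation: [[-0.061, 0.998, 0.001], [0.998, 0.061, 0.0], [0.0, 0.001, -1.0]]
contact_force: [-0.8, 2.5, -1.5]
grip_width: 48.2
grip_force: 61.9
13.45 [ 627.2 -227.2   36.5] yaw 93.48 F [-0.8  2.5 -1.5] w 48.2 61.9
shift [ 1.3 -0.8  2.5] turn [ 0.05 -0.   -0.02]
```

```bash
python3 -m jog '[1.3,-0.8,2,0,0,0,0.5,1.3,-0.8,2,0,0,0,0.5,1.3,-0.8,2,0,0,0,0,1.3,-0.8,2,0,0,0,-0.35,1.3,-0.8,2,0,0,0,-0.35,1.3,-0.8,-10,0,0,0,-0.35,1.3,-0.8,-50,0,0,0,-0.35,1.3,-0.8,-95,0,0,0,-0.35,1.3,-0.8,-140,0,0,0,-0.35,1.3,-0.8,-180,0,0,0,-0.5,1.3,-0.8,-180,0,0,0,-0.5]'; python3 -c "
from h import *
st();shot('wrist','w5')
im=load('w5');hsv=cv2.cvtColor(im['frame'],cv2.COLOR_BGR2HSV);H,S,V=cv2.split(hsv)
go(392,-330,130,85.4)"
```

```text
t: 14.55
tool_pos: [629.8, -228.4, 224.5]
orientation: [[-0.061, 0.998, 0.014], [0.998, 0.061, -0.008], [-0.009, 0.013, -1.0]]
contact_force: [0.5, -0.7, 0.1]
grip_width: 63.9
grip_force: 0.0
14.55 [ 629.8 -228.4  224.5] yaw 93.47 F [ 0.5 -0.7  0.1] w 63.9 0.0
shift [ -87.6 -242.5   89.5] turn [0.48 0.27 8.07]
```

View pics/w5.png

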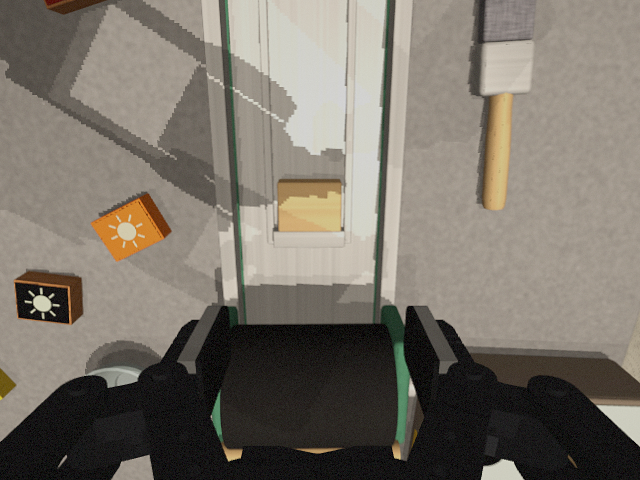

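The spacer sits flat against the head stop at (310,207). Next I'll hover over the sun block.

```bash
python3 -m jog '[-88,-243,0,0.4,0.2,8,-0.5,-88,-243,0,0.4,0.2,8,-0.5,-88,-243,0,0.4,0.2,8,-0.5,-88,-243,50,0.4,0.2,8,-0.5,-88,-243,50,0.4,0.2,8,-0.5,-88,-243,50,0.4,0.2,8,-0.5,-88,-243,50,0.4,0.2,8,-0.5,-88,-243,50,0.4,0.2,8,-0.5,-88,-243,50,0.4,0.2,8,-0.5]'; cat >> h.py <<'E'
def block(im,guess,kind,z=23):
    """top face rect from colour near guess; kind: sun/hills/leaf"""
    H,S,V=cv2.split(cv2.cvtColor(im["frame"],cv2.COLOR_BGR2HSV))
    m={"sun":V<45,"hills":(H>100)&(H<128)&(S>100),"leaf":((H<8)|(H>172))&(S>130)&(V>85)}[kind].astype(np.uint8)
    u,v=w2px(im,[(*guess,z)])[0].astype(int); q=np.zeros_like(m); r=75
    y0,x0=max(v-r,0),max(u-r,0); q[y0:v+r,x0:u+r]=m[y0:v+r,x0:u+r]
    q=cv2.morphologyEx(q,cv2.MORPH_CLOSE,np.ones((9,9)))
    n,l,s,_=cv2.connectedComponentsWithStats(q); k=min(range(1,n),key=lambda i:np.hypot(*(_[i]-[u,v])) if s[i,4]>300 else 1e9)
    p=np.argwhere(l==k)[:,::-1]; R=cv2.minAreaRect(px2w(im,p,z)[:,:2].astype(np.float32)); print(kind,s[k].tolist(),np.round(R[0],1),np.round(R[1],1),round(R[2],1)); return R
E
python3 -c "
from h import *
st();im=shot('wrist','w6');block(im,(390,-330),'sun')"
```

```text
t: 15.5
tool_pos: [389.7, -328.9, 166.0]
orientation: [[0.078, 0.997, -0.006], [0.997, -0.078, 0.003], [0.002, -0.006, -1.0]]
contact_force: [0.6, 0.4, -0.3]
grip_width: 64.3
grip_force: 0.0
15.5 [ 389.7 -328.9  166. ] yaw 85.51 F [ 0.6  0.4 -0.3] w 64.3 0.0
sun [286, 209, 65, 48, 1660] [ 389.4 -336.2] [34.9 44.9] 85.6
```

View pics/w6.png

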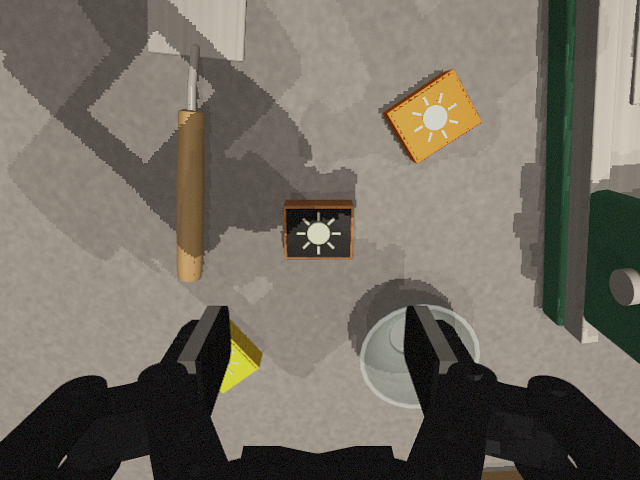

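Sun face at (284–354, 207–259), centred near (319,233), with the bowl at (420,355). I'll re-measure with the arm settled.

```bash
python3 -c "
from h import *
st();im=shot('wrist','w7');R=block(im,(390,-332),'sun');print(px2w(im,[(319,233)],23)); t=shot('top','t7');block(t,(390,-332),'sun')
print(px2w(im,[(420,355)],40))
go(R[0][0],R[0][1],2.5,R[2])"
```

```text
15.55 [ 389.9 -328.8  166.1] yaw 85.54 F [ 0.1 -0.9 -0.8] w 64.2 0.0
sun [286, 209, 65, 48, 1710] [ 389.4 -336.2] [34.9 45.3] 85.6
[[ 390.21854219 -336.32893817   23.        ]]
sun [452, 279, 75, 97, 3744] [ 322.3 -432.9] [264.  205.2] 1.1
[[ 457.73722486 -430.53369019   40.        ]]
shift [ -7.9   1.2 163.6] turn [-0.36 -0.12 -0.06]
```

```bash
python3 -m jog '[-6,1.2,50,0,0,0,-0.5,-6,1.2,95,-0.3,-0.1,0,-0.5,-6,1.2,130,-0.3,-0.1,0,-0.5,-6,1.2,150,-0.3,-0.1,0,-0.5,-6,1.2,160,-0.3,-0.1,0,-0.5,-6,1.2,163,-0.3,-0.1,0,-0.5,-6,1.2,163,-0.3,-0.1,0,-0.5,-6,1.2,163,-0.3,-0.1,0,0,-6,1.2,163,-0.3,-0.1,0,0.5,-6,1.2,163,-0.3,-0.1,0,0.5,-6,1.2,163,-0.3,-0.1,0,0.5,-6,1.2,163,-0.3,-0.1,0,0.5]'; python3 -c "
from h import *
st()"; python3 -m jog '[0,0,-5,0,0,0,0.5,0,0,-25,0,0,0,0.5,0,0,-60,0,0,0,0.5,0,0,-100,0,0,0,0.5,0,0,-145,0,0,0,0.5,0,0,-180,0,0,0,0.5,0,0,-210,0,0,0,0.5,0,0,-215,0,0,0,0.5,0,0,-215,0,0,0,0.5]';python3 -c "
from h import *
st();im=shot('wrist','w8'); slot(-15.5,190)"
```

```text
t: 16.85
tool_pos: [389.0, -335.2, 4.2]
orientation: [[0.079, 0.997, 0.0], [0.997, -0.079, -0.001], [-0.001, 0.0, -1.0]]
contact_force: [0.8, 0.6, 6.7]
grip_width: 48.4
grip_force: 63.7
16.85 [ 389.  -335.2    4.2] yaw 85.46 F [0.8 0.6 6.7] w 48.4 63.7
t: 17.75
tool_pos: [388.7, -334.8, 218.8]
orientation: [[0.079, 0.997, -0.0], [0.997, -0.079, -0.001], [-0.001, -0.0, -1.0]]
contact_force: [0.7, -0.0, -0.6]
grip_width: 48.8
grip_force: 62.8
17.75 [ 388.7 -334.8  218.8] yaw 85.46 F [ 0.7 -0.  -0.6] w 48.8 62.8
shift [168.8 223.   27.2] turn [-0.13 -0.11 -8.04]
```

```bash
python3 -c "
from h import *
im=load('w8');H,S,V=cv2.split(cv2.cvtColor(im['frame'],cv2.COLOR_BGR2HSV))
m=((H>5)&(H<25)&(S>110)&(V>50)).astype(np.uint8); c=m.copy(); c[:,:200]=0;c[:,430:]=0; print(c[:,250:390].sum(1)[240:460:4].tolist()); print(w2px(im,[(388.7,-334.8,237.6),(388.7,-314.8,237.6),(388.7,-354.8,237.6)]).round(0))"
```

```text
[0, 0, 0, 0, 0, 0, 0, 0, 0, 132, 135, 136, 138, 140, 140, 140, 3, 3, 3, 3, 4, 4, 4, 4, 5, 4, 4, 4, 4, 6, 5, 5, 5, 6, 8, 7, 7, 8, 8, 136, 0, 0, 0, 0, 0, 0, 0, 0, 39, 103, 127, 128, 51, 14, 0]
[[316. 349.]
 [311. 295.]
 [320. 398.]]
```

```bash
python3 -m jog '[20,27,0,0,0,-1,0.5,50,66,0,0,0,-3,0.5,80,105,5,0,0,-5,0.5,110,145,10,0,0,-7,0.5,140,185,15,0,0,-8,0.5,158,208,20,0,0,-8,0.5,166,219,25,0,0,-8,0.5,169,223,27,-0.1,-0.1,-8,0.5,169,223,27,-0.1,-0.1,-8,0.5,169,223,27,-0.1,-0.1,-8,0.5]';python3 -c "
from h import *
st();slot(-15.5,37);im=shot('wrist','w9')"
```

```text
t: 18.8
tool_pos: [622.8, -184.7, 190.0]
orientation: [[-0.059, 0.998, -0.002], [0.998, 0.059, -0.0], [0.0, -0.002, -1.0]]
contact_force: [-0.1, -0.2, -0.6]
grip_width: 48.3
grip_force: 62.8
18.8 [ 622.8 -184.7  190. ] yaw 93.38 F [-0.1 -0.2 -0.6] w 48.3 62.8
shift [  1.2   1.3 153. ] turn [-0.12 -0.   -0.12]
```

View pics/w9.png

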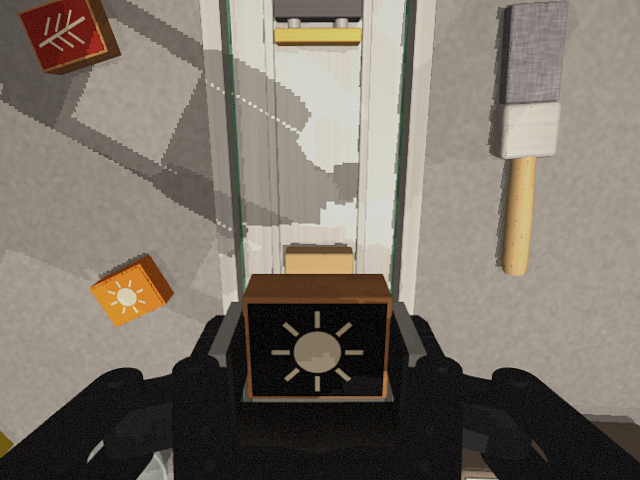

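The held sun block is square to the channel. The spacer's far edge is at v≈247 and the jaw's yellow face at v≈45.

```bash
python3 - <<'E'
from h import *
im=load("w9"); R=np.array([[np.cos(PH),np.sin(PH)],[-np.sin(PH),np.cos(PH)]])
for p,z in (((319,247),30),((319,253),48),((318,45),50),((318,45),30),((278,150),34),((360,150),30)): print(p,z,((px2w(im,[p],z)[:,:2]-O)@R.T).round(1))
E
```

```text
(319, 247) 30 [[  0.6 -40.8]]
(319, 253) 48 [[  0.6 -39.3]]
(318, 45) 50 [[ 0.1 97.8]]
(318, 45) 30 [[1.000e-01 1.004e+02]]
(278, 150) 34 [[-28.1  32.4]]
(360, 150) 30 [[29.8 31.9]]
```

```bash
python3 -m jog '[-0.3,1.3,20,0,0,0,0.5,-0.3,1.3,60,0,0,0,0.5,-0.3,1.3,100,0,0,0,0.5,-0.3,1.3,125,-0.1,0,-0.1,0.5,-0.3,1.3,142,-0.1,0,-0.1,0.5,-0.3,1.3,150,-0.1,0,-0.1,0.5,-0.3,1.3,153,-0.1,0,-0.1,0.5,-0.3,1.3,153,-0.1,0,-0.1,0.5,-0.3,1.3,153,-0.1,0,-0.1,0.5]'; python3 -c "
from h import *
st();slot(-17,34.6)"
```

```text
t: 19.75
tool_pos: [626.3, -184.7, 38.8]
orientation: [[-0.062, 0.998, 0.004], [0.998, 0.062, -0.001], [-0.002, 0.004, -1.0]]
contact_force: [-0.2, -0.1, -0.1]
grip_width: 48.7
grip_force: 62.8
19.75 [ 626.3 -184.7   38.8] yaw 93.54 F [-0.2 -0.1 -0.1] w 48.7 62.8
shift [-0.1 -2.5  4.2] turn [0.21 0.09 0.04]
```

```bash
python3 -m jog '[0,-1.8,3,0,0,0,0.5,0,-1.8,3,0,0,0,0.5,0,-1.8,3.5,0,0,0,0.5]'; python3 -c "
from h import *
slot(-17,34.6)"; python3 -m jog '[0,0,0,0,0,0,0,0,0,0,0,0,0,-0.35,0,0,0,0,0,0,-0.35,0,0,-10,0,0,0,-0.35,0,0,-50,0,0,0,-0.35,0,0,-95,0,0,0,-0.35,0,0,-140,0,0,0,-0.5,0,0,-150,0,0,0,-0.5,0,0,-150,0,0,0,-0.5]'; python3 -c "
from h import *
st();go(441,-66,160,109.3);im=shot('wrist','w10'); R=np.array([[np.cos(PH),np.sin(PH)],[-np.sin(PH),np.cos(PH)]])
H,S,V=cv2.split(cv2.cvtColor(im['frame'],cv2.COLOR_BGR2HSV)); r=block(im,(623.8,-185),'sun',53); print((np.array(r[0])-O)@R.T)"
```

```text
t: 20.05
tool_pos: [623.8, -184.2, 34.3]
orientation: [[-0.062, 0.998, 0.002], [0.998, 0.062, -0.0], [-0.001, 0.002, -1.0]]
contact_force: [0.1, 0.1, 0.5]
grip_width: 48.5
grip_force: 62.8
shift [-0.8 -0.  -0.3] turn [0.11 0.03 0.07]
t: 20.95
tool_pos: [625.0, -184.8, 187.4]
orientation: [[-0.062, 0.998, 0.007], [0.998, 0.062, -0.003], [-0.004, 0.007, -1.0]]
contact_force: [0.2, -0.0, 0.6]
grip_width: 64.1
grip_force: 0.0
20.95 [ 625.  -184.8  187.4] yaw 93.57 F [ 0.2 -0.   0.6] w 64.1 0.0
shift [ 130.2 -176.4   25.7] turn [  0.38   0.26 -15.73]
sun [280, 200, 67, 50, 2080] [ 623.8 -184.9] [44.8 34.9] 3.5
[ -0.04918143 -16.89238159]
```

```bash
python3 -m jog '[130,-176,5,0.3,0.2,-15.7,-0.5,130,-176,10,0.3,0.2,-15.7,-0.5,130,-176,15,0.3,0.2,-15.7,-0.5,130,-176,25,0.3,0.2,-15.7,-0.5,130,-176,25,0.3,0.2,-15.7,-0.5,130,-176,25,0.3,0.2,-15.7,-0.5,130,-176,25,0.3,0.2,-15.7,-0.5,130,-176,25,0.3,0.2,-15.7,-0.5]'; python3 -c "
from h import *
im=shot('wrist','w11');st();im=shot('wrist','w11');R=block(im,(441,-66),'leaf')
go(R[0][0],R[0][1],2,R[2]+90);st()"
```

```text
t: 21.8
tool_pos: [441.6, -66.4, 158.4]
orientation: [[-0.33, 0.944, -0.003], [0.944, 0.33, 0.001], [0.002, -0.002, -1.0]]
contact_force: [0.6, 0.8, 0.9]
grip_width: 63.9
grip_force: 0.0
21.85 [441.6 -66.4 158.5] yaw 109.23 F [-0.3 -0.1  0.1] w 63.8 0.0
leaf [284, 202, 67, 51, 3312] [442.5 -67.7] [46.  35.9] 19.2
shift [ -2.    0.9 156.6] turn [-0.12 -0.13 -0.02]
21.9 [441.5 -66.4 158.6] yaw 109.23 F [ 0.3  0.3 -0.5] w 64.2 0.0
```

```bash
python3 -m jog '[-1.5,0.9,50,0,0,0,-0.5,-1.5,0.9,95,-0.1,-0.1,0,-0.5,-1.5,0.9,130,-0.1,-0.1,0,-0.5,-1.5,0.9,148,-0.1,-0.1,0,-0.5,-1.5,0.9,155,-0.1,-0.1,0,-0.5,-1.5,0.9,155,-0.1,-0.1,0,-0.5,-1.5,0.9,155,-0.1,-0.1,0,-0.5,-1.5,0.9,155,-0.1,-0.1,0,0,-1.5,0.9,155,-0.1,-0.1,0,0.5,-1.5,0.9,155,-0.1,-0.1,0,0.5,-1.5,0.9,155,-0.1,-0.1,0,0.5,-1.5,0.9,155,-0.1,-0.1,0,0.5]'; python3 -m jog '[0,0,-5,0,0,0,0.5,0,0,-25,0,0,0,0.5,0,0,-60,0,0,0,0.5,0,0,-100,0,0,0,0.5,0,0,-145,0,0,0,0.5,0,0,-180,0,0,0,0.5,0,0,-187,0,0,0,0.5,0,0,-187,0,0,0,0.5]';python3 -c "
from h import *
slot(25,190)"
```

```text
t: 23.1
tool_pos: [441.4, -66.5, 5.1]
orientation: [[-0.33, 0.944, 0.001], [0.944, 0.33, -0.0], [-0.0, 0.001, -1.0]]
contact_force: [0.5, 0.7, 6.9]
grip_width: 48.8
grip_force: 62.7
t: 23.9
tool_pos: [441.4, -66.5, 192.1]
orientation: [[-0.33, 0.944, 0.002], [0.944, 0.33, -0.0], [-0.001, 0.001, -1.0]]
contact_force: [0.2, -0.4, -0.5]
grip_width: 48.6
grip_force: 62.1
shift [-131.7  144.5    2.5] turn [ 0.08  0.04 15.77]
```

```bash
python3 -m jog '[-20,22,0,0,0,2,0.5,-50,55,0,0,0,6,0.5,-82,90,0,0,0,10,0.5,-108,119,0,0,0,14,0.5,-122,134,0,0,0,15.8,0.5,-128,142,0,0,0,15.8,0.5,-130,144.5,2,0,0,15.8,0.5,-130,144.5,2,0,0,15.8,0.5,-130,144.5,2,0,0,15.8,0.5]';python3 -c "
from h import *
st();slot(26.5,38)"
```

```text
t: 24.8
tool_pos: [618.5, -140.5, 187.4]
orientation: [[-0.061, 0.998, -0.005], [0.998, 0.061, 0.002], [0.003, -0.005, -1.0]]
contact_force: [0.2, 0.9, 0.3]
grip_width: 48.7
grip_force: 62.1
24.8 [ 618.5 -140.5  187.4] yaw 93.5 F [0.2 0.9 0.3] w 48.7 62.1
shift [ -1.6   3.3 149.4] turn [-0.27 -0.14 -0.  ]
```

```bash
python3 -m jog '[-1,1,20,0,0,0,0.5,-1,1,60,0,0,0,0.5,-1,1,100,0,0,0,0.5,-1,1,125,0,0,0,0.5,-1,1,140,0,0,0,0.5,-1,1,147,0,0,0,0.5,-1,1,147,0,0,0,0.5,-1,1,147,0,0,0,0.5,-1,1,147,0,0,0,0.5]'; python3 -c "
from h import *
st();slot(26.5,35.6)"
```

```text
t: 25.7
tool_pos: [622.1, -142.6, 42.9]
orientation: [[-0.06, 0.998, 0.001], [0.998, 0.06, -0.0], [-0.0, 0.001, -1.0]]
contact_force: [-0.2, -0.3, -0.1]
grip_width: 48.3
grip_force: 62.1
25.7 [ 622.1 -142.6   42.9] yaw 93.47 F [-0.2 -0.3 -0.1] w 48.3 62.1
shift [ 1.1 -0.8  7.3] turn [ 0.05  0.02 -0.03]
```

```bash
python3 -m jog '[1,-0.8,4,0,0,0,0.5,1,-0.8,6.8,0,0,0,0.5,1,-0.8,6.8,0,0,0,0.5,1,-0.8,6.8,0,0,0,0.5]'; python3 -m jog '[0,0,0,0,0,0,0,0,0,0,0,0,0,-0.35,0,0,0,0,0,0,-0.35,0,0,-10,0,0,0,-0.35,0,0,-50,0,0,0,-0.35,0,0,-95,0,0,0,-0.35,0,0,-140,0,0,0,-0.5,0,0,-150,0,0,0,-0.5,0,0,-150,0,0,0,-0.5]'; python3 -c "
from h import *
st();im=shot('wrist','w12'); R=np.array([[np.cos(PH),np.sin(PH)],[-np.sin(PH),np.cos(PH)]])
r=block(im,(621.2,-143),'leaf',53); print((np.array(r[0])-O)@R.T)
t=shot('top','t12'); block(t,(446,165),'hills')
go(447,165,160,99.6)"
```

```text
t: 26.1
tool_pos: [620.3, -141.2, 35.2]
orientation: [[-0.06, 0.998, -0.001], [0.998, 0.06, 0.001], [0.001, -0.001, -1.0]]
contact_force: [-1.6, 0.5, 6.0]
grip_width: 48.6
grip_force: 62.8
t: 27.0
tool_pos: [621.8, -141.9, 187.6]
orientation: [[-0.061, 0.998, 0.004], [0.998, 0.061, -0.001], [-0.002, 0.004, -1.0]]
contact_force: [-0.2, -1.2, 0.1]
grip_width: 64.3
grip_force: 0.0
27.0 [ 621.8 -141.9  187.6] yaw 93.47 F [-0.2 -1.2  0.1] w 64.3 0.0
leaf [280, 200, 68, 51, 3348] [ 620.4 -142.1] [45.5 35.7] 3.4
[-0.8255556  25.98382803]
hills [212, 291, 41, 55, 713] [333.2 277. ] [128.4  87.7] 22.0
shift [ 315.8 -153.6   24.8] turn [-0.2  -0.12 -6.14]
```

```bash
python3 -m jog '[316,-153,0,0,0,-6.1,-0.5,316,-153,0,0,0,-6.1,-0.5,316,-153,0,0,0,-6.1,-0.5,316,-153,10,0,0,-6.1,-0.5,316,-153,25,0,0,-6.1,-0.5,316,-153,25,0,0,-6.1,-0.5,316,-153,25,0,0,-6.1,-0.5,316,-153,25,-0.2,0,-6.1,-0.5,316,-153,25,-0.2,0,-6.1,-0.5,316,-153,25,-0.2,0,-6.1,-0.5,316,-153,25,-0.2,0,-6.1,-0.5]'; python3 -c "
from h import *
st();im=shot('wrist','w13');R=block(im,(447,165),'hills')
go(R[0][0],R[0][1],2,R[2]+90);st()"
```

```text
t: 28.2
tool_pos: [449.6, 163.7, 159.8]
orientation: [[-0.164, 0.986, 0.002], [0.986, 0.164, 0.001], [0.001, 0.002, -1.0]]
contact_force: [-0.5, 0.3, -0.8]
grip_width: 64.2
grip_force: 0.0
28.2 [449.6 163.7 159.8] yaw 99.45 F [-0.5  0.3 -0.8] w 64.2 0.0
hills [282, 194, 67, 50, 3227] [448.5 167.8] [45.  34.9] 9.4
shift [  4.1  -0.8 157.9] turn [ 0.11 -0.06  0.01]
28.25 [449.6 163.7 159.9] yaw 99.43 F [-0.3 -0.1  0.8] w 63.7 0.0
```

View pics/w13.png

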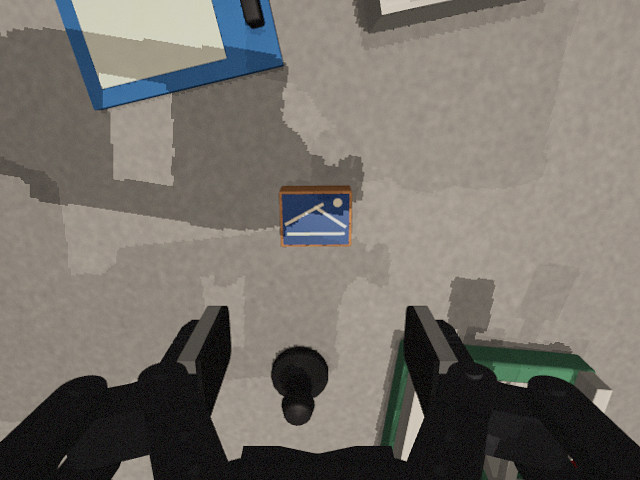

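Hills is face up at (316,218), clear of the muller (300,375).

```bash
python3 -m jog '[4.1,-0.8,50,0,0,0,-0.5,4.1,-0.8,95,0.1,0,0,-0.5,4.1,-0.8,130,0.1,0,0,-0.5,4.1,-0.8,150,0.1,0,0,-0.5,4.1,-0.8,157,0.1,0,0,-0.5,4.1,-0.8,157,0.1,0,0,-0.5,4.1,-0.8,157,0.1,0,0,-0.5,4.1,-0.8,157,0.1,0,0,0,4.1,-0.8,157,0.1,0,0,0.5,4.1,-0.8,157,0.1,0,0,0.5,4.1,-0.8,157,0.1,0,0,0.5,4.1,-0.8,157,0.1,0,0,0.5]'; python3 -m jog '[0,0,-5,0,0,0,0.5,0,0,-25,0,0,0,0.5,0,0,-60,0,0,0,0.5,0,0,-100,0,0,0,0.5,0,0,-145,0,0,0,0.5,0,0,-180,0,0,0,0.5,0,0,-187,0,0,0,0.5,0,0,-187,0,0,0,0.5]';python3 -c "
from h import *
slot(68,190)"
```

```text
t: 29.45
tool_pos: [448.3, 169.0, 4.7]
orientation: [[-0.166, 0.986, 0.003], [0.986, 0.166, 0.001], [0.001, 0.003, -1.0]]
contact_force: [-0.1, -2.0, 7.1]
grip_width: 48.7
grip_force: 62.7
t: 30.25
tool_pos: [447.8, 169.0, 191.7]
orientation: [[-0.166, 0.986, 0.004], [0.986, 0.166, 0.002], [0.001, 0.004, -1.0]]
contact_force: [-0.0, 0.1, -0.8]
grip_width: 48.2
grip_force: 62.1
shift [-293.8  123.7    1.8] turn [ 0.22 -0.07  6.08]
```

```bash
python3 -m jog '[-15,6,0,0,0,0,0.5,-45,19,0,0,0,1,0.5,-80,34,0,0,0,2,0.5,-115,49,0,0,0,3,0.5,-150,64,0,0,0,4,0.5,-185,78,0,0,0,5,0.5,-220,93,0,0,0,6,0.5,-252,107,0,0,0,6,0.5,-275,116,0,0,0,6,0.5,-288,122,0,0,0,6,0.5,-293,124,2,0,0,6,0.5,-293,124,2,0.1,0,6,0.5,-293,124,2,0.1,0,6,0.5,-293,124,2,0.1,0,6,0.5]';python3 -c "
from h import *
st();slot(68.5,42)"
```

```text
t: 31.65
tool_pos: [617.5, -98.2, 187.6]
orientation: [[-0.063, 0.998, -0.003], [0.998, 0.063, 0.002], [0.002, -0.003, -1.0]]
contact_force: [0.4, 0.2, 0.3]
grip_width: 48.5
grip_force: 62.1
31.65 [617.5 -98.2 187.6] yaw 93.64 F [0.4 0.2 0.3] w 48.5 62.1
shift [ -1.8   1.5 145.6] turn [-0.17 -0.1   0.14]
```

```bash
python3 -m jog '[-1.3,0.5,20,0,0,0.1,0.5,-1.3,0.5,60,0,0,0.1,0.5,-1.3,0.5,100,0,0,0.1,0.5,-1.3,0.5,125,0,0,0.1,0.5,-1.3,0.5,140,0,0,0.1,0.5,-1.3,0.5,145,0,0,0.1,0.5,-1.3,0.5,145,0,0,0.1,0.5,-1.3,0.5,145,0,0,0.1,0.5,-1.3,0.5,145,0,0,0.1,0.5]'; python3 -c "
from h import *
slot(68.5,35.2)"
```

```text
t: 32.55
tool_pos: [619.7, -101.0, 44.4]
orientation: [[-0.061, 0.998, 0.001], [0.998, 0.061, -0.0], [-0.0, 0.001, -1.0]]
contact_force: [0.4, -0.5, -0.3]
grip_width: 48.4
grip_force: 62.1
shift [ 1.4 -1.   9.2] turn [ 0.06  0.01 -0.03]
```

```bash
python3 -m jog '[1.2,-0.6,4,0,0,0,0.5,1.2,-0.6,8,0,0,0,0.5,1.2,-0.6,8.5,0,0,0,0.5,1.2,-0.6,8.5,0,0,0,0.5]'; python3 -m jog '[0,0,0,0,0,0,0,0,0,0,0,0,0,-0.35,0,0,0,0,0,0,-0.35,0,0,-10,0,0,0,-0.35,0,0,-50,0,0,0,-0.35,0,0,-95,0,0,0,-0.35,0,0,-140,0,0,0,-0.5,0,0,-180,0,0,0,-0.5,0,0,-180,0,0,0,-0.5]'; python3 -c "
from h import *
st();im=shot('wrist','w14'); R=np.array([[np.cos(PH),np.sin(PH)],[-np.sin(PH),np.cos(PH)]])
for k,g in (('hills',(618,-100)),('leaf',(620.4,-142)),('sun',(623.8,-185))):
  r=block(im,g,k,53); print((np.array(r[0])-O)@R.T)
c=O+263.8*np.array([-np.sin(PH),np.cos(PH)]);print(c);go(c[0],c[1],230,93.5)"
```

```text
t: 32.95
tool_pos: [618.1, -99.5, 34.8]
orientation: [[-0.06, 0.998, -0.001], [0.998, 0.06, 0.001], [0.001, -0.001, -1.0]]
contact_force: [-0.5, 0.5, 4.2]
grip_width: 48.3
grip_force: 62.5
t: 33.85
tool_pos: [622.2, -100.9, 221.7]
orientation: [[-0.061, 0.998, 0.012], [0.998, 0.061, -0.004], [-0.005, 0.011, -1.0]]
contact_force: [0.8, -0.2, 0.2]
grip_width: 63.9
grip_force: 0.0
33.85 [ 622.2 -100.9  221.7] yaw 93.48 F [ 0.8 -0.2  0.2] w 63.9 0.0
hills [279, 190, 60, 44, 2574] [ 618.1 -100.7] [44.7 33.8] 3.3
[-0.55853282 67.49346737]
leaf [280, 241, 58, 43, 2413] [ 620.4 -141.9] [45.4 35.7] 3.2
[-0.7738208  26.21981836]
sun [283, 292, 55, 38, 1743] [ 624.  -184.6] [44.8 34. ] 3.1
[  0.14112239 -16.59532456]
[606.69539527  95.30795982]
shift [196.1  -1.6 -12. ] turn [ 0.33  0.13 -0.03]
```

View pics/w14.png

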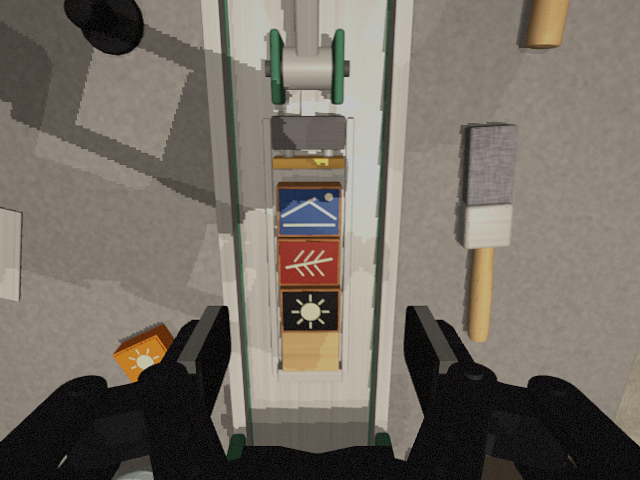

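All four pieces are in the row: hills at (309,210), leaf (309,262), sun (310,311) and the spacer (310,352). Next is the lever.

```bash
python3 -m jog '[30,-1,0,0,0,0,1,75,-1,0,0,0,0,1,120,-1,0,0,0,0,1,160,-1,10,0.2,0,0,1,185,-1,25,0.2,0,0,1,195,-1,40,0.2,0,0,1,196,-1,50,0.2,0,0,1,196,-1,50,0.2,0,0,1,196,-1,50,0.2,0,0,1,196,-1,50,0.2,0,0,1]';python3 -c "
from h import *
st();slot(263.8,150.8);im=shot('wrist','w15')
H,S,V=cv2.split(cv2.cvtColor(im['frame'],cv2.COLOR_BGR2HSV));m=(S>150)&((H<8)|(H>172))&(V>60);p=np.argwhere(m)[:,::-1]
u=w2px(im,[(606.7,95.3,150.8)])[0];p=p[np.hypot(*(p-u).T)<90];print(u,p.min(0),p.max(0),px2w(im,[p.mean(0)],150).round(1))"
```

```text
t: 34.9
tool_pos: [605.9, 94.9, 164.9]
orientation: [[-0.059, 0.998, -0.004], [0.998, 0.059, 0.001], [0.001, -0.004, -1.0]]
contact_force: [-0.1, 0.2, -0.2]
grip_width: -0.1
grip_force: 0.0
34.9 [605.9  94.9 164.9] yaw 93.38 F [-0.1  0.2 -0.2] w -0.1 0.0
shift [ 0.4  0.9 14.1] turn [-0.25 -0.05 -0.12]
[317.87779324 304.03324561] [273 250] [361 315] [[605.7 106.8 150. ]]
```

```bash
python3 -m jog '[0.4,0.6,8,0,0,0,1,0.4,0.6,14,0,0,0,1,4,0.6,20,0,0,0,1,8,0.6,26,0,0,0,1,11.5,0.6,32,0,0,0,1,15,0.6,40,0,0,0,1,19,0.6,48,0,0,0,1,21.5,0.6,57,0,0,0,1,24,0.6,66,0,0,0,1,25.5,0.6,75,0,0,0,1,26,0.6,81,0,0,0,1,26,0.6,84,0,0,0,1,26,0.6,86,0,0,0,1,26,0.6,86,0,0,0,1,26,0.6,86,0,0,0,1]';python3 -c "
from h import *
st()"
```

```text
t: 36.45
tool_pos: [602.9, 122.5, 81.0]
orientation: [[-0.061, 0.998, -0.007], [0.998, 0.061, 0.001], [0.002, -0.007, -1.0]]
contact_force: [-6.0, -0.5, 17.9]
grip_width: -0.0
grip_force: 8.6
36.45 [602.9 122.5  81. ] yaw 93.48 F [-6.  -0.5 17.9] w -0.0 8.6
```

```bash
python3 -m jog '[0,0,3,0,0,0,1,0,0,3,0,0,0,1,0,0,3,0,0,0,1]';python3 -m jog '[0,0,-10,0,0,0,1,0,0,-40,0,0,0,1,0,0,-85,0,0,0,1,0,0,-130,0,0,0,1,-50,0,-140,0,0,0,0,-100,0,-140,0,0,0,0,-150,0,-140,0,0,0,0,-150,0,-140,0,0,0,0,-150,0,-140,0,0,0,0,-150,0,-140,0,0,0,0]';python3 -c "
from h import *
st();im=shot('wrist','w16');R=np.array([[np.cos(PH),np.sin(PH)],[-np.sin(PH),np.cos(PH)]])
for k,g in (('hills',(618,-105)),('leaf',(620.4,-145)),('sun',(623.8,-187))):
  r=block(im,g,k,53); print((np.array(r[0])-O)@R.T)
print(w2px(im,[(605,121.5,81),(612,0,100)]))
H,S,V=cv2.split(cv2.cvtColor(im['frame'],cv2.COLOR_BGR2HSV));m=(S>150)&((H<8)|(H>172))&(V>60);p=np.argwhere(m)[:,::-1];u=w2px(im,[(605,121.5,81)])[0]
p=p[np.hypot(*(p-u).T)<110];print(len(p),len(p) and (p.min(0),p.max(0)))"
```

```text
t: 36.75
tool_pos: [603.0, 122.5, 80.8]
orientation: [[-0.061, 0.998, -0.006], [0.998, 0.061, 0.001], [0.001, -0.006, -1.0]]
contact_force: [-10.8, -0.2, 32.6]
grip_width: 0.0
grip_force: 16.2
t: 37.75
tool_pos: [613.2, -26.9, 214.8]
orientation: [[-0.061, 0.998, -0.007], [0.998, 0.061, 0.002], [0.002, -0.007, -1.0]]
contact_force: [0.3, 0.5, 0.0]
grip_width: 42.3
grip_force: 0.0
37.75 [613.2 -26.9 214.8] yaw 93.48 F [0.3 0.5 0. ] w 42.3 0.0
hills [291, 294, 57, 39, 2174] [ 618.9 -107.5] [45.  34.1] 3.7
[-0.16854324 60.58265403]
leaf [291, 338, 56, 37, 2005] [ 621.2 -147.5] [45.4 34.7] 3.7
[-0.31850574 20.59401964]
sun [294, 379, 52, 35, 1557] [ 624.5 -187.3] [44.8 35.2] 3.8
[  0.48281496 -19.35187095]
[[319.02698382 -19.50791245]
 [318.09956263 192.9217262 ]]
1507 (array([291,   0]), array([346,  29]))
```

View pics/w16.png

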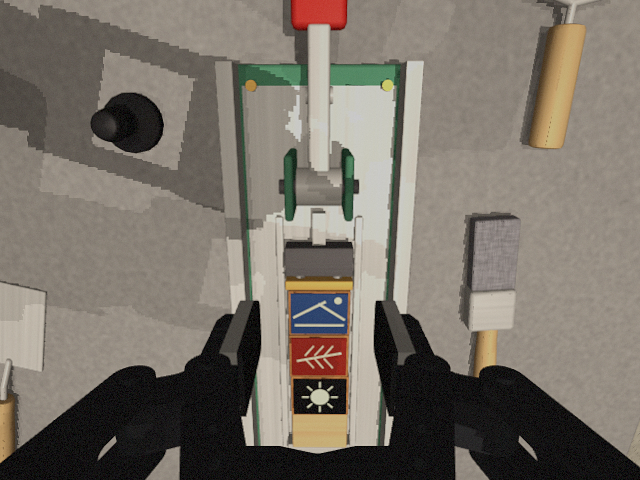

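The lever stays down with its paddle at (319,12), and the row is tight at a 40 mm pitch. Now the lid goes back.

```bash
python3 -c "
from h import *
u=load('w16');print(w2px(u,[(606.7,97,81),(607,97,86)]));go(384.3,302.3,120,111.87)"
```

```text
[[319.32754516  26.75528367]
 [319.82638155  25.22088489]]
shift [ 342.  -207.6   96.8] turn [ -0.35  -0.17 -18.33]
```

```bash
python3 -m jog '[342,-208,10,-0.3,-0.1,-18.3,0,342,-208,20,-0.3,-0.1,-18.3,0,342,-208,30,-0.3,-0.1,-18.3,0,342,-208,40,-0.3,-0.1,-18.3,0,342,-208,60,-0.3,-0.1,-18.3,0,342,-208,80,-0.3,-0.1,-18.3,0,342,-208,97,-0.3,-0.1,-18.3,0,342,-208,97,-0.3,-0.1,-18.3,0,342,-208,97,-0.3,-0.1,-18.3,0,342,-208,97,-0.3,-0.1,-18.3,0,342,-208,97,-0.3,-0.1,-18.3,0,342,-208,97,-0.3,-0.1,-18.3,0]';python3 -c "
from h import *
st();im=shot('wrist','w17')
H,S,V=cv2.split(cv2.cvtColor(im['frame'],cv2.COLOR_BGR2HSV))
# tab: dark blob
u=w2px(im,[(384.3,302.3,33)])[0];print(u)
q=(V<60).astype(np.uint8);q[300:]=0;n,l,s,c=cv2.connectedComponentsWithStats(q)
for i in range(1,n):
  if s[i,4]>200: print(s[i],c[i],px2w(im,[c[i]],30).round(1))
go(384.3,302.3,16,111.87)"
```

```text
t: 39.0
tool_pos: [385.8, 301.3, 120.4]
orientation: [[-0.371, 0.929, 0.002], [0.929, 0.371, 0.001], [0.0, 0.002, -1.0]]
contact_force: [-1.0, -0.3, -0.2]
grip_width: 42.4
grip_force: 0.0
39.0 [385.8 301.3 120.4] yaw 111.77 F [-1.  -0.3 -0.2] w 42.4 0.0
[313.88134078 244.96030007]
[307 208  17  71 841] [314.39001189 236.72770511] [[383.1 306.2  30. ]]
shift [  1.8  -1.2 104.5] turn [ 0.12 -0.01 -0.14]
```

```bash
python3 -m jog '[1.8,-1,45,0,0,-0.1,0,1.8,-1,80,0,0,-0.1,0,1.8,-1,96,0.1,0,-0.1,0,1.8,-1,102,0.1,0,-0.1,0,1.8,-1,104,0.1,0,-0.1,0,1.8,-1,104,0.1,0,-0.1,0,1.8,-1,104,0.1,0,-0.1,0.5,1.8,-1,104,0.1,0,-0.1,1,1.8,-1,104,0.1,0,-0.1,1,1.8,-1,104,0.1,0,-0.1,1,1.8,-1,104,0.1,0,-0.1,1,1.8,-1,104,0.1,0,-0.1,1]';python3 -c "
from h import *
st();go(556.6,371.5,68.2,111.87)"
```

```text
t: 40.25
tool_pos: [383.9, 302.7, 16.9]
orientation: [[-0.373, 0.928, 0.0], [0.928, 0.373, 0.0], [0.0, 0.0, -1.0]]
contact_force: [-0.3, -0.6, 5.1]
grip_width: 8.5
grip_force: 60.1
40.25 [383.9 302.7  16.9] yaw 111.88 F [-0.3 -0.6  5.1] w 8.5 60.1
shift [ -0.5 186.  -51.2] turn [ 0.02 -0.01  0.01]
```

```bash
python3 -m jog '[0,0,-5,0,0,0,1,0,0,-20,0,0,0,1,0,0,-45,0,0,0,1,0,0,-70,0,0,0,1,0,0,-90,0,0,0,1,0,10,-100,0,0,0,1,0,35,-100,0,0,0,1,0,65,-100,0,0,0,1,0,95,-100,0,0,0,1,0,125,-100,0,0,0,1,0,155,-100,0,0,0,1,0,175,-98,0,0,0,1,-0.5,184,-92,0,0,0,1,-0.5,186,-82,0,0,0,1,-0.5,186,-70,0,0,0,1,-0.5,186,-67,0,0,0,1,-0.5,186,-67,0,0,0,1,-0.5,186,-67,0,0,0,1]';python3 -c "
from h import *
st();go(556.6,371.5,68.2,111.87)"
```

```text
t: 42.05
tool_pos: [555.6, 371.1, 82.4]
orientation: [[-0.373, 0.928, -0.002], [0.928, 0.373, -0.001], [0.0, -0.002, -1.0]]
contact_force: [0.3, -0.1, -1.4]
grip_width: 8.4
grip_force: 59.2
42.05 [555.6 371.1  82.4] yaw 111.87 F [ 0.3 -0.1 -1.4] w 8.4 59.2
shift [ 0.   1.1 14.2] turn [-0.14 -0.01  0.  ]
```

```bash
python3 -m jog '[0,0.8,3,-0.1,0,0,1,0,0.8,6,-0.1,0,0,1,0,0.8,9,-0.1,0,0,1,0,0.8,12,-0.1,0,0,1,0,0.8,13.5,-0.1,0,0,1,0,0.8,13.5,-0.1,0,0,1]';python3 -c "
from h import *
st();go(556.6,371.5,68.2,111.87)"
```

```text
t: 42.65
tool_pos: [556.6, 371.4, 69.0]
orientation: [[-0.372, 0.928, -0.001], [0.928, 0.372, -0.0], [0.0, -0.001, -1.0]]
contact_force: [-1.1, -0.9, 1.4]
grip_width: 8.5
grip_force: 59.5
42.65 [556.6 371.4  69. ] yaw 111.87 F [-1.1 -0.9  1.4] w 8.5 59.5
shift [0.1 0.  0.8] turn [-0.03 -0.01 -0.  ]
```

```bash
python3 -m jog '[0,0,0.5,0,0,0,1,0,0,0.5,0,0,0,0.6,0,0,0.5,0,0,0,0.3,0,0,0.5,0,0,0,0,0,0,0.5,0,0,0,0,0,0,-15,0,0,0,0,0,0,-50,0,0,0,0,0,0,-90,0,0,0,0,0,0,-130,0,0,0,0,0,0,-135,0,0,0,0,0,0,-135,0,0,0,0,0,0,-135,0,0,0,0]';python3 -c "
from h import *
st();im=shot('wrist','w18');t=shot('top','t18');s=shot('side','s18')
H,S,V=cv2.split(cv2.cvtColor(im['frame'],cv2.COLOR_BGR2HSV))
m=((H>95)&(H<125)&(S>120)).astype(np.uint8);m[300:]=0;m=cv2.morphologyEx(m,cv2.MORPH_CLOSE,np.ones((9,9)))
n,l,st_,c=cv2.connectedComponentsWithStats(m);k=1+np.argmax(st_[1:,4]);print(st_[k]);r=cv2.minAreaRect(px2w(im,np.argwhere(l==k)[:,::-1],63)[:,:2].astype(np.float32));print(r)
a=cv2.resize(s['frame'][120:400,180:420],None,fx=2,fy=2);b=cv2.resize(im['frame'][100:330,80:420],(380,257));c=np.zeros((560,800,3),np.uint8);c[:,:480]=a;c[:217,480:]=cv2.resize(b,(320,217));c[230:430,480:]=cv2.resize(t['frame'][170:295,180:380],(320,200));cv2.imwrite('pics/fin.png',c)"
```

```text
t: 43.85
tool_pos: [556.1, 371.1, 203.5]
orientation: [[-0.372, 0.928, -0.001], [0.928, 0.372, -0.0], [0.0, -0.002, -1.0]]
contact_force: [-0.5, 0.1, -0.8]
grip_width: 43.0
grip_force: 0.0
43.85 [556.1 371.1 203.5] yaw 111.86 F [-0.5  0.1 -0.8] w 43.0 0.0
[  141   163   192   121 10436]
((506.7690124511719, 349.2889709472656), (129.08802795410156, 87.57073211669922), 21.866390228271484)
```

View pics/fin.png

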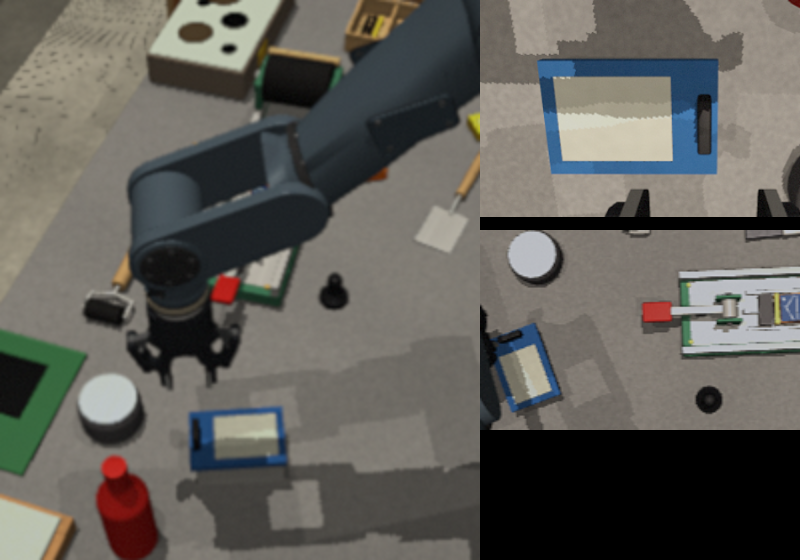

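The lid is back level at its original spot, and the lever is still down.

```bash
python3 -c "
from rig import job
print(job.hand_in())"
```

```text
the job is handed in; nothing more can be done
None
```

I handed the job in at about 44 s, with no verdict returned: the sun, hills and leaf blocks and one spacer are locked tight in the row with the lever down on its own, the two spare spacers are in the tin, and the lid is back on level.

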